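Close a spring-latch housing on its dowels and hold it shut

TASK

Test the spring of the latch first: press the brass plunger of the lower housing half fully down to its stop and let it spring right back up. Then pick up the loose blue cover, set it the right way round on the two dowels of the lower half (thick dowel in the wide hole) and push it down against the spring until the two halves meet all round. Finish while still holding it firmly pressed shut, without letting go, and leave the other things on the bench where they are.

Things in the scene. Friction and masses are not known exactly. Their poses are not given: they have to be found in the camera images.
- lower_half: Lower half of a blue latch housing, 116 x 64 mm, fixed in a dark steel nest 160 x 100 x 24 mm (x, y, z); neither moves. Its flat upper (parting) face is 54 mm above the origin, which is the centre of the nest's underside on the bench. x runs lengthwise to the thick dowel (yellow mark at that end), z up. Aluminium jaws at its sides end 12 mm below the parting face.
- dowel_thick (a point): Centre of the root of the thick steel dowel, on the parting face of the lower half, 42 mm along +x from the middle. The dowel is 12 mm in diameter, stands 24 mm above the parting face, and its top 8 mm taper to 6.4 mm.
- dowel_thin (a point): Centre of the root of the thin steel dowel, on the parting face, 42 mm along -x from the middle. The dowel is 8 mm in diameter, stands 24 mm above the parting face, and its top 8 mm taper to 2.4 mm.
- plunger_top (a point): Centre of the flat top of the brass plunger head, a disc 24 mm across in the middle of the lower half, midway between the dowels; at rest its top stands 22 mm above the parting face. It moves with the plunger.
- plunger (a joint): Plunger travel, m: 0 at rest (up), grows as it is pressed, hard stop at 0.014 (top then 8 mm above the parting face). Spring: 3 N at rest, 0.6 N more per mm, 11.4 N at the stop; it returns by itself. With the cover shut it is at 0.010 (9 N): the spring pushes the cover about 10 mm open again unless it is held down.
- cover: Blue cover, 0.24-0.38 kg, loose, right side up. Flange 116 x 64 x 12 mm; on its middle a flat-sided grip tower 56 (x) x 32 (y) mm, 34 tall (top 46 mm above the underside). Origin: centre of the flange's underside (mating face). x runs lengthwise to the wide hole (yellow mark), z up. Under the tower a cavity 30 mm square, 12 mm deep. Shut: origin on the parting face, x as the lower half's.
- hole_thick (a point): Centre of the wide dowel hole, 14 mm in diameter, right through the flange, at the mating face of the cover, 42 mm along +x from its middle. When shut, the dowels stand 12 mm out of the flange.
- hole_thin (a point): Centre of the narrow dowel hole, 10 mm in diameter, right through the flange, at the mating face, 42 mm along -x from the cover's middle.
- screwdriver: Loose screwdriver lying at the far side of the bench; leave it. Origin near its middle.
- wrench: Loose wrench lying at the far side of the bench; leave it. Origin near its middle.
- tin: Loose tin, 68 mm across, 60 mm tall, yellow band, on the left; leave it. Origin: centre of its underside.
- door_knob: Loose brass door knob, 50 mm across, 55 mm tall, on the right; leave it. Origin: centre of its underside.
- collar: Loose steel collar, 52 mm across, 16 mm tall, on the left; leave it. Origin: centre of its underside.
- fittings_tray: Loose red open tray, 160 x 110 x 45 mm, on the right; leave it. Origin: centre of its underside.
There are look-alikes about, which are no part of the job. What is shaped like the cover but pink, red or turquoise is not meant.

How it is judged:
By the outcome, as a careful person would: the job done as asked, in the order asked, and still so for the second after the job is handed in, while the arm keeps its last pose, push and grip.
It also fails if it takes over 58 s, if anything falls off the work surface, if the arm or the gripper's body presses on something with over 40 N, if the wrist force passes 120 N, or if a joint passes its speed limit or range.

ROBOT

A 7-joint arm with a two-finger parallel gripper is mounted at the origin on the work surface. World frame = base frame: x ahead of the robot, y to its left, z up, the work surface at z = 0. Lengths are in mm, angles in degrees, forces in N, time in s.
With the tool pointing down it reaches from about 425 to 975 mm from the base axis. Payload 16.7 kg.
Tool frame: the origin (TCP) lies at the very end of the fingers, on their centre line; the grasp point (between the pads) lies 19 mm behind it; z points along the fingers, y is the direction in which the jaws open and shut (so a half turn about z gives the same grasp; the last joint's range is limited). The gripper opens to 85 mm and grips with 20 to 120 N. Pads are 22 mm wide; open, the fingers measure 114 mm over their backs; the gripper's body (76 mm by 85 mm) begins 54 mm behind the grasp point. The pads swing forward as they close: fully open they stand 13 mm farther back than shut.
Start: joints at [-79.899, 24.414, 4.234, 92.017, -1.954, 63.644, -3.845], TCP at [216.049, 639.452, 231.302] pointing down, gripper open.
Joint ranges: [-163.25, 163.25], [-28.42, 122.38], [-70.27, 78.77], [12.13, 141.07], [-58.53, 238.53], [9.26, 117.41], [-156.51, 156.51]. Speed limits (degrees/s): [108.29, 108.29, 136.94, 136.94, 172.46, 172.46, 172.46].

INTERFACE

Orientations are given as a 3x3 rotation matrix whose columns are the frame's x, y, z axes.
In Python, from station import get_obs, optics, ticket gives the robot as it stands. The module is installed in compiled form; this text tells all that it offers.
- The arm moves only by the shell command python3 -m inch 'ROWS' [FORCE]. ROWS is a JSON object of lists of equal length, an entry for each row: "linear": the shift along the tool's x, y, z in m, a list of three; "rot": the turn, a rotation vector about the tool's x, y, z in degrees, a list of three; "hand": the opening, from -1 (shut) to 1 (fully open). A call has 1 to 20 rows; each row is the pose to reach, as a shift and turn from the pose measured when the call began, along the tool's axes at that moment; what a row does not reach only later rows make up. A row lasts 1/12 s, in which the tool goes at most 41.7 mm and 7.16 degrees, less where a joint would pass 70% of its speed; a pose out of reach is approached as far as the arm can. A call with a gripper value outside its range is refused whole. The fingers move at their own pace and stop on an object; FORCE is the grip in N (left out, the last holds). Time passes only in rows, so rows that repeat a pose let the fingers close. It gives the time, the measured TCP pose, the force and the opening at its end, in the units of the state.
- get_obs(): the state, without advancing time (a new reading comes with each control period).
- optics.read_camera(name): name is "scene" or "top" or "wrist"; returns a dict with "image" (384x512x3 uint8, red, green, blue), "K" (3x3 intrinsics, pixels), "rvec" (rotation vector, rad) and "tvec" (3), from world to camera coordinates, as OpenCV has them. Camera axes: x right, y down, z forward; pixel columns grow to the right and rows downward; lengths in mm; the calibration is good to about 2 mm. A picture is of the moment at which its call begins. There is no depth.
- ticket.sign_off(): hands the job in, once; it reports no verdict.
The state is a dict: "time": time; "q": joint angles; "qvel": joint speeds; "joint_efforts": joint torques, N m; "tool_pos": TCP position; "tcp_rot": TCP orientation; "contact_force": force on the tool from outside, world axes, zero at the start; "moment": the same for the moment, N m; "opening": finger opening in mm.
Only numpy, scipy, OpenCV 4.12 (cv2) and the standard library are available. Lean on these libraries where they do the work, as an engineer would, in place of code of your own. Each camera call takes 0.05 s, during which the arm holds its last target.

## Working session

There is one attempt and no reset: what is moved stays moved. The work goes in short steps, Python scripts to look and compute and a shell command to move; the robot and the scene stay as the last step left them, time stands still between calls to the robot, and variables do not carry over. Pictures are saved under pics/ and viewed, and the job is handed in when it is done.

```bash
mkdir -p pics
python3 - <<'E'
from station import get_obs, optics
import cv2
print(get_obs())
for n in ("scene","top"):
    r=optics.read_camera(n); cv2.imwrite(f"pics/{n}0.png",cv2.resize(r["image"][:,:,::-1],None,fx=1.5,fy=1.5,interpolation=cv2.INTER_CUBIC))
    print(n,r["K"],r["rvec"],r["tvec"])
E
```

```text
{'time': 0.0, 'q': array([-79.89888397,  24.45109135,   4.23169766,  92.05391766,
        -1.95495962,  63.64523086,  -3.84615781]), 'qvel': array([ 0.0468014 ,  0.01023364, -0.07255173,  0.05884771,  0.00795533,
        0.07872946,  0.03330099]), 'joint_efforts': array([-2.66085781e-04, -9.49811554e+01,  3.76146153e+00, -4.63538897e+01,
        1.93838147e-02,  1.01434204e-02, -8.85987902e-06]), 'tool_pos': array([215.9320517 , 639.06947086, 230.58111281]), 'tcp_rot': array([[-9.47371507e-01,  3.20136068e-01, -3.53086489e-04],
       [ 3.20136251e-01,  9.47370597e-01, -1.31589885e-03],
       [-8.67629254e-05, -1.35968086e-03, -9.99999072e-01]]), 'contact_force': array([0.33681324, 0.14738264, 0.17750133]), 'moment': array([-0.01847372,  0.01625926,  0.02953494]), 'opening': 85.6052858784701}
scene [[364.72773547   0.         253.36270373]
 [  0.         364.72773547 191.91623387]
 [  0.           0.           1.        ]] [ 1.10008843  2.25835996 -1.08560207] [ 340.19160605 -214.27658197 1500.41400202]
top [[380.80416952   0.         261.25910069]
 [  0.         380.80416952 187.29625834]
 [  0.           0.           1.        ]] [ 2.19154036 -2.17161036  0.09273743] [ -10.69595781  544.28847312 1105.79135679]
```

View pics/scene0.png

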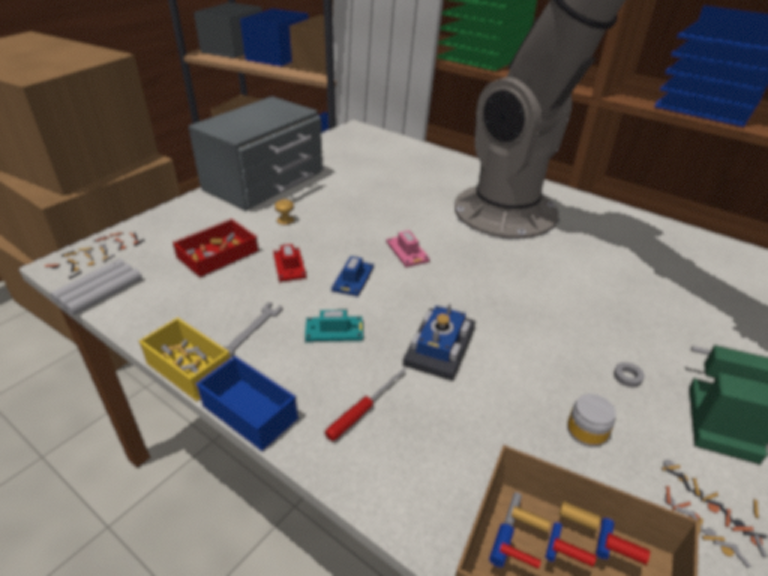

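View pics/top0.png

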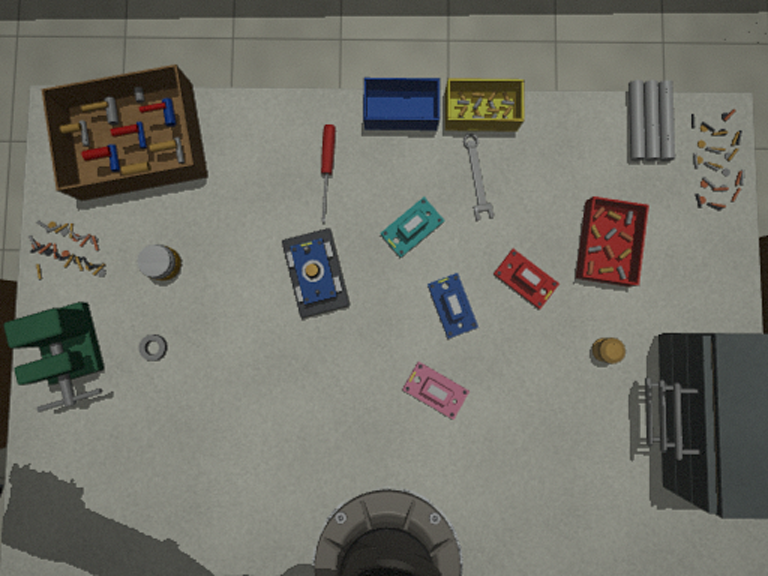

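The scene view shows the lower half at about (440,335). The top view (1.5x) shows it at (315,272), with a blue cover at (452,305). The other covers are turquoise (412,227), red (527,278) and pink (435,390). Next I'll take close crops and set up the calibration helpers.

```bash
cat > h.py <<'E'
import numpy as np, cv2
from station import get_obs, optics
def proj(r,P):
    return cv2.projectPoints(np.atleast_2d(np.asarray(P,float)),r["rvec"],r["tvec"],r["K"],None)[0][:,0]
def back(r,px,z):
    R=cv2.Rodrigues(r["rvec"])[0]; t=np.asarray(r["tvec"]).reshape(3); c=-R.T@t
    out=[]
    for p in np.atleast_2d(px):
        d=R.T@np.linalg.solve(r["K"],[p[0],p[1],1]); out.append(c+d*(z-c[2])/d[2])
    return np.array(out)
def crop(r,x0,y0,x1,y1,f,name):
    cv2.imwrite(name,cv2.resize(r["image"][y0:y1,x0:x1,::-1],None,fx=f,fy=f,interpolation=cv2.INTER_CUBIC))
E
python3 - <<'E'
from h import *
t=optics.read_camera("top");s=optics.read_camera("scene")
o=get_obs()
for r in(t,s): print(proj(r,[o["tool_pos"],[0,0,0],[500,0,0],[500,300,0]]))
crop(t,180,140,340,260,5,"pics/tc.png"); crop(s,210,150,330,255,6,"pics/sc.png")
w=optics.read_camera("wrist"); crop(w,0,0,512,384,1.5,"pics/w0.png")
E
```

```text
[[-15.22766698 317.3241917 ]
 [257.57570662 374.73425802]
 [259.19654107 202.56352185]
 [159.46521158 201.65221432]]
[[538.39622259 174.42416083]
 [336.05808909 139.82886838]
 [264.3532989  199.88714004]
 [348.95664837 241.62054784]]
```

View pics/tc.png

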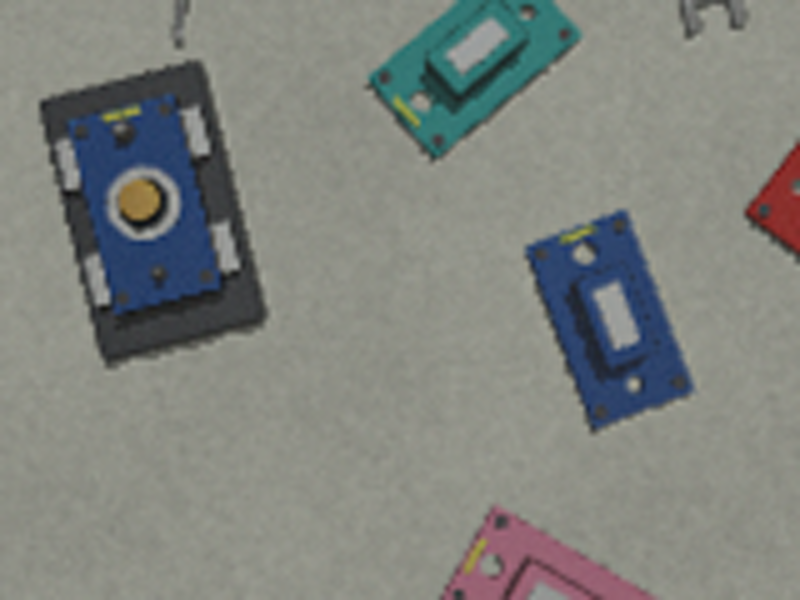

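View pics/sc.png

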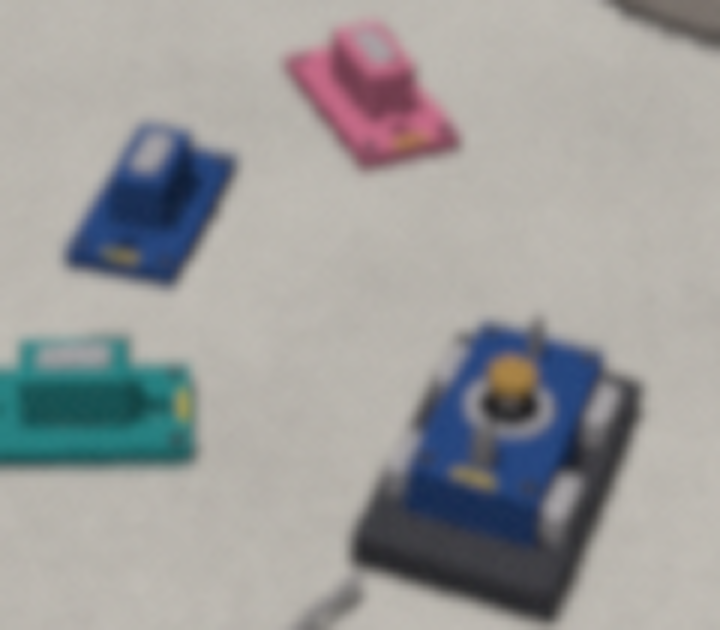

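View pics/w0.png

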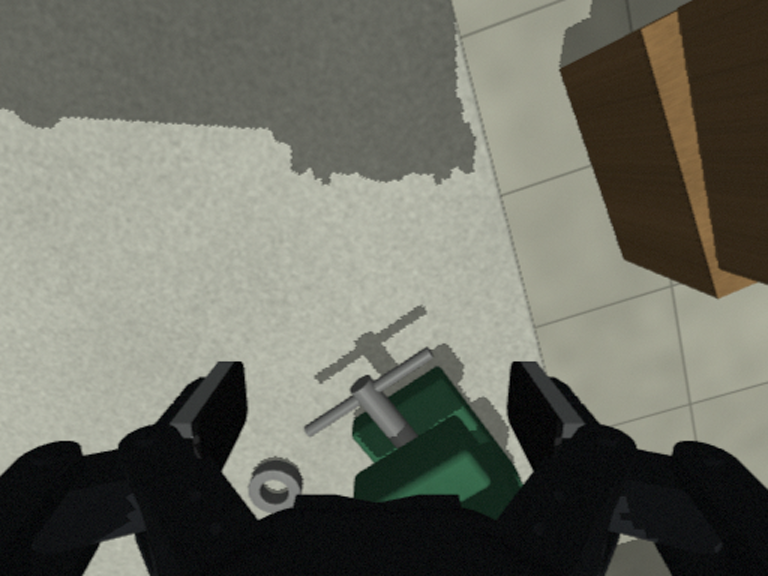

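```bash
cat > fit.py <<'E'
from h import *
from scipy.optimize import least_squares
def fit(obs,x0):
    # obs: list of (cam, crop off, f, [(px,py,X,Y,Z)])
    def f(p):
        c,s=np.cos(p[2]),np.sin(p[2]); out=[]
        for r,off,k,L in obs:
            L=np.array(L,float); P=np.c_[p[0]+c*L[:,2]-s*L[:,3],p[1]+s*L[:,2]+c*L[:,3],L[:,4]]
            out.append((proj(r,P)-((L[:,:2]+.5)/k-.5+np.array(off)))/1)
        return np.vstack(out).ravel()
    q=least_squares(f,x0,loss="soft_l1"); return q.x,f(q.x).reshape(-1,2).round(1)
E
python3 - <<'E'
from fit import *
t=optics.read_camera("top");s=optics.read_camera("scene")
cov=[(527,245,58,32,12),(627,210,58,-32,12),(692,390,-58,-32,12),(595,432,-58,32,12),(584,254,42,0,12),(634,384,-42,0,12)]
low=[(68,122,58,32,54),(175,95,58,-32,54),(222,288,-58,-32,54),(118,312,-58,32,54),(139,201,0,0,76),(40,100,80,50,24),(203,60,80,-50,24),(267,320,-80,-50,24),(108,367,-80,50,24)]
x,e=fit([(t,(180,140),5,cov)],[500,-100,0]);print(x,np.degrees(x[2]),e.tolist())
x,e=fit([(t,(180,140),5,low)],[500,100,0]);print(x,np.degrees(x[2]),e.tolist())
scov=[(67,262,58,32-64,12),(172,280,58,32,12),(238,155,-58,32,12)]
x,e=fit([(s,(210,150),6,scov)],[500,-100,0]);print(x,np.degrees(x[2]),e.tolist())
slow=[(413,490,58,-32,54),(537,520,58,32,54),(603,350,-58,32,54),(488,322,-58,-32,54),(512,372,0,0,76),(640,385,-80,50,24),(355,545,80,-50,24),(552,605,80,50,24)]
x,e=fit([(s,(210,150),6,slow)],[500,100,0]);print(x,np.degrees(x[2]),e.tolist())
E
```

```text
[ 4.98267323e+02 -1.26258250e+02  3.58496558e-01] 20.540339740759507 [[-0.3, 0.2], [-0.2, -0.1], [0.5, 0.4], [-0.3, -0.6], [0.2, -0.2], [0.1, 0.2]]
[5.59786359e+02 1.45497991e+02 2.63991334e-01] 15.125589264919006 [[0.1, 0.0], [0.2, -0.1], [0.6, 0.0], [-0.3, 0.9], [0.4, 0.0], [-0.2, 0.3], [-0.2, -0.1], [0.3, -0.1], [-0.9, -0.9]]
[ 5.06518664e+02 -1.17875169e+02  3.81728547e-01] 21.8714346406703 [[-0.4, -0.6], [0.8, -0.0], [-0.2, 0.8]]
[5.69078525e+02 1.53430046e+02 2.88063562e-01] 16.504826334360608 [[-1.1, -2.3], [0.7, -1.1], [0.2, 1.2], [-1.6, 0.6], [0.1, 1.3], [0.5, -0.0], [-0.8, -0.2], [1.5, -0.1]]
```

```bash
cat > go.py <<'E'
from h import *
from scipy.spatial.transform import Rotation as Ro
def go(target,yaw=None):
    """yaw: world angle of tool y (deg); prints tool-frame shift (m) and rotvec (deg) with tool exactly vertical"""
    o=get_obs(); R=o["tcp_rot"]; d=R.T@(np.array(target)-o["tool_pos"])
    print("t",o["time"],"lin",(d/1000).round(4).tolist())
    if yaw is not None:
        a=np.radians(yaw); y=np.array([np.cos(a),np.sin(a),0]); z=np.array([0,0,-1.]); x=np.cross(y,z)
        print("rot",Ro.from_matrix(R.T@np.c_[x,y,z]).as_rotvec(degrees=True).round(2).tolist(), "q7",o["q"][6])
E
python3 - <<'E'
from go import *
w=optics.read_camera("wrist"); o=get_obs()
R=cv2.Rodrigues(w["rvec"])[0]; c=-R.T@np.asarray(w["tvec"]).reshape(3)
print("cam in tool",o["tcp_rot"].T@(c-o["tool_pos"]), "axis",o["tcp_rot"].T@R[2], "tcp px",proj(w,o["tool_pos"]),w["K"][0,0])
go([530,137,260],105.1)
E
```

```text
cam in tool [  72.99394479   -1.34273009 -142.09639376] axis [-2.81722438e-01  2.50673057e-04  9.59495912e-01] tcp px [[253.45516051 247.89036976]] 295.6687407167374
t 0.4 lin [-0.4583, -0.3754, -0.0287]
rot [-0.01, -0.0, -33.77] q7 -3.8458916412236706
```

Run:
```python
from go import *
go([560,145,235],105.1)
```

```text
t 0.4 lin [-0.4841, -0.3583, -0.0037]
rot [-0.01, -0.0, -33.77] q7 -3.8458916412236706
```

```bash
python3 -m inch '{"linear":[[-0.03,-0.022,0],[-0.06,-0.044,0],[-0.09,-0.066,0],[-0.12,-0.088,0],[-0.15,-0.11,0],[-0.18,-0.132,0],[-0.21,-0.154,0],[-0.24,-0.176,0],[-0.27,-0.198,0],[-0.3,-0.22,0],[-0.33,-0.242,0],[-0.36,-0.264,0],[-0.39,-0.286,0],[-0.42,-0.308,0],[-0.45,-0.33,0],[-0.475,-0.35,0],[-0.484,-0.358,-0.004],[-0.484,-0.358,-0.004],[-0.484,-0.358,-0.004],[-0.484,-0.358,-0.004]],"rot":[[0,0,-2],[0,0,-4],[0,0,-6],[0,0,-8],[0,0,-10],[0,0,-12],[0,0,-14],[0,0,-16],[0,0,-18],[0,0,-20],[0,0,-22],[0,0,-24],[0,0,-26],[0,0,-28],[0,0,-30],[0,0,-32],[0,0,-33.8],[0,0,-33.8],[0,0,-33.8],[0,0,-33.8]],"hand":[0,-1,-1,-1,-1,-1,-1,-1,-1,-1,-1,-1,-1,-1,-1,-1,-1,-1,-1,-1]}' 40
python3 - <<'E'
from go import *
w=optics.read_camera("wrist"); crop(w,0,0,512,384,1.5,"pics/w1.png"); go([560,145,235],105.1)
o=get_obs();print(o["contact_force"],o["opening"])
E
```

```text
time: 2.07
tool_pos: [559.5, 146.2, 235.1]
tcp_rot: [[-0.965, -0.261, -0.0], [-0.261, 0.965, 0.0], [0.0, 0.0, -1.0]]
contact_force: [-1.6, 0.7, -0.4]
opening: -0.3
t 2.1167 lin [-0.0002, -0.0016, 0.0002]
rot [0.01, -0.02, 0.09] q7 88.4160719551969
[-0.01112274 -0.34111128  1.09914138] -0.003566606639776952
```

View pics/w1.png

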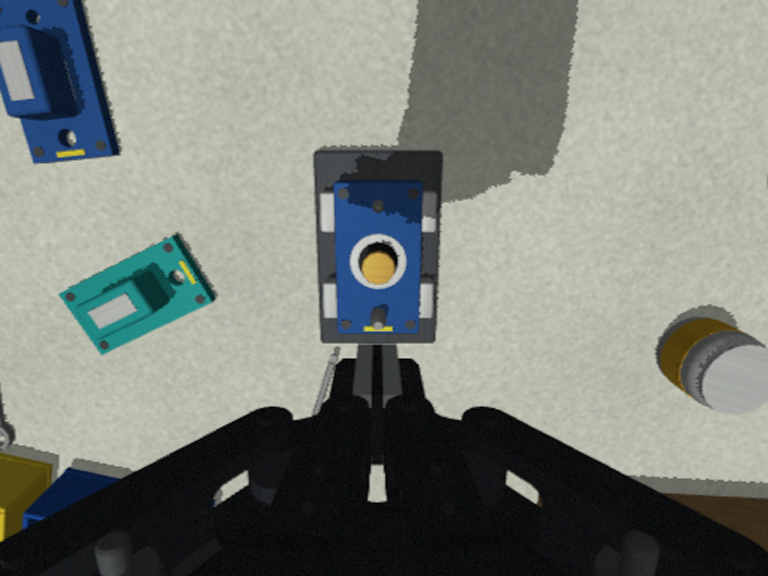

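The wrist view at 1.5x shows the lower half with its plunger at (378,266). The thick dowel and yellow mark are at about (378,322), and the closed fingertips at about (378,350). Next I'll refine the pose with a zoomed crop.

Run:
```python
from go import *
w=optics.read_camera("wrist"); crop(w,200,90,306,235,4,"pics/w1c.png")
```

```text
(no output)
```

View pics/w1c.png

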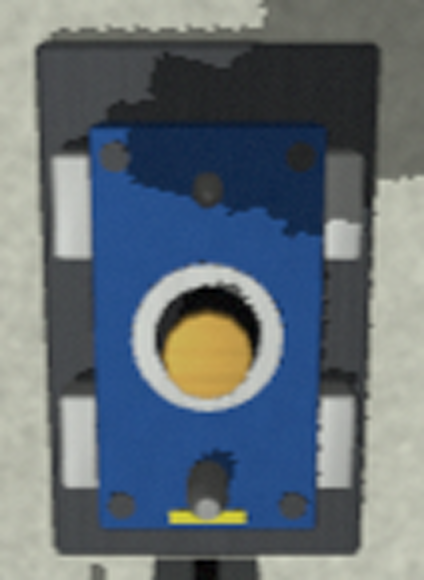

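Run:
```python
from fit import *
w=optics.read_camera("wrist")
low=[(90,125,-58,-32,54),(327,125,-58,32,54),(316,528,58,32,54),(99,526,58,-32,54),(207,353,0,0,76),(207,508,42,0,78),(207,187,-42,0,78)]
nest=[(38,43,-80,-50,24),(380,43,-80,50,24),(358,554,80,50,24),(57,553,80,-50,24)]
for L in (low,nest,low+nest):
    x,e=fit([(w,(200,90),4,L)],[560,145,.26]);print(x[:2],np.degrees(x[2]),e.tolist())
```

```text
[559.77577049 146.96733617] 15.145136773029378 [[-0.6, -0.7], [0.3, -0.6], [-0.0, 0.0], [-0.2, 0.5], [0.1, 0.2], [0.1, -0.3], [0.2, 1.4]]
[560.40174429 147.44015997] 15.144877845848807 [[-1.1, -0.7], [1.0, -0.6], [1.0, 1.1], [-1.0, 1.2]]
[559.91997833 147.05041656] 15.135830775884562 [[-0.5, -0.6], [0.3, -0.5], [0.0, 0.2], [-0.2, 0.6], [0.2, 0.4], [0.1, -0.2], [0.3, 1.6], [-1.3, -1.3], [0.8, -1.1], [0.9, 0.7], [-1.2, 0.8]]
```

```bash
python3 -m inch '{"linear":[[0,0,0.03],[0,0,0.06],[0,0,0.09],[0,0,0.12],[0,0,0.143],[0,0,0.15],[0,0,0.15],[0,0,0.15],[0,0,0.15]],"rot":[[0,0,0],[0,0,0],[0,0,0],[0,0,0],[0,0,0],[0,0,0],[0,0,0],[0,0,0],[0,0,0]],"hand":[-1,-1,-1,-1,-1,-1,-1,-1,-1]}'
python3 - <<'E'
from go import *
w=optics.read_camera("wrist"); crop(w,180,90,330,290,3,"pics/w2.png"); go([560,146.5,62],105.1)
s=optics.read_camera("scene");crop(s,250,170,340,255,6,"pics/s2.png")
E
```

```text
time: 2.97
tool_pos: [560.3, 147.0, 86.8]
tcp_rot: [[-0.965, -0.263, 0.002], [-0.263, 0.965, 0.001], [-0.002, 0.0, -1.0]]
contact_force: [0.8, -0.2, 0.7]
opening: 0.1
t 3.0167 lin [0.0004, -0.0004, 0.0248]
rot [0.03, 0.12, 0.12] q7 91.46806935049632
```

View pics/w2.png

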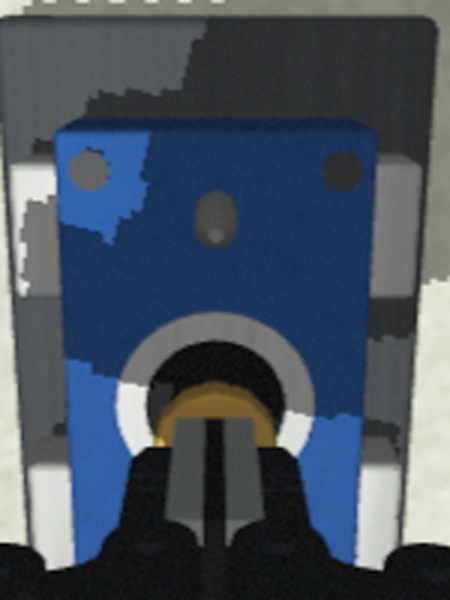

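View pics/s2.png

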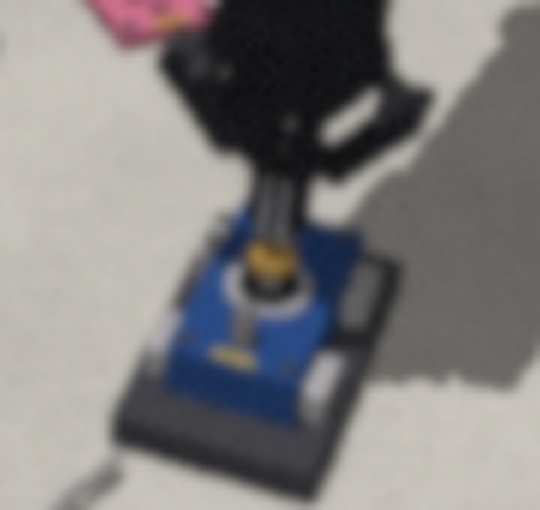

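The fingertips are centred over the plunger: the wrist crop shows the brass at (215,420) directly under the tips. I'll press it now.

```bash
python3 -m inch '{"linear":[[0,0,0.006],[0,0,0.01],[0,0,0.014],[0,0,0.018],[0,0,0.021],[0,0,0.022],[0,0,0.022],[0,0,0.022]],"rot":[[0,0,0],[0,0,0],[0,0,0],[0,0,0],[0,0,0],[0,0,0],[0,0,0],[0,0,0]],"hand":[-1,-1,-1,-1,-1,-1,-1,-1]}'
```

```text
time: 3.73
tool_pos: [560.6, 147.1, 64.9]
tcp_rot: [[-0.965, -0.262, 0.002], [-0.262, 0.965, 0.001], [-0.003, 0.001, -1.0]]
contact_force: [-1.9, 0.5, 9.4]
opening: -0.1
```

```bash
python3 -m inch '{"linear":[[0,0,0.002],[0,0,0.003],[0,0,0.004],[0,0,0.0045],[0,0,0.0045],[0,0,0.0045]],"rot":[[0,0,0],[0,0,0],[0,0,0],[0,0,0],[0,0,0],[0,0,0]],"hand":[-1,-1,-1,-1,-1,-1]}'
```

```text
time: 4.23
tool_pos: [560.9, 147.2, 61.8]
tcp_rot: [[-0.965, -0.262, 0.003], [-0.262, 0.965, 0.002], [-0.003, 0.001, -1.0]]
contact_force: [-11.9, -2.5, 36.1]
opening: -0.3
```

The force of 36 N against 11.4 N at the stop, with z = 61.8, shows the plunger is on its stop. I'll release straight up.

```bash
python3 -m inch '{"linear":[[0,0,-0.005],[0,0,-0.012],[0,0,-0.02],[0,0,-0.035],[0,0,-0.06],[0,0,-0.09],[0,0,-0.12],[0,0,-0.15],[0,0,-0.173],[0,0,-0.173],[0,0,-0.173]],"rot":[[0,0,0],[0,0,0],[0,0,0],[0,0,0],[0,0,0],[0,0,0],[0,0,0],[0,0,0],[0,0,0],[0,0,0],[0,0,0]],"hand":[-1,-1,-1,-1,-1,-1,-1,-1,-1,-1,-1]}'
python3 - <<'E'
from go import *
w=optics.read_camera("wrist"); crop(w,200,90,306,235,4,"pics/w3.png")
go([498.3,-126,235],110.5)
E
```

```text
time: 5.15
tool_pos: [560.8, 146.9, 235.8]
tcp_rot: [[-0.965, -0.262, 0.005], [-0.262, 0.965, 0.003], [-0.005, 0.002, -1.0]]
contact_force: [-0.2, -0.2, -1.0]
opening: 0.1
t 5.2 lin [0.1313, -0.247, -0.0012]
rot [0.08, 0.19, -5.3] q7 88.56234117099982
```

View pics/w3.png

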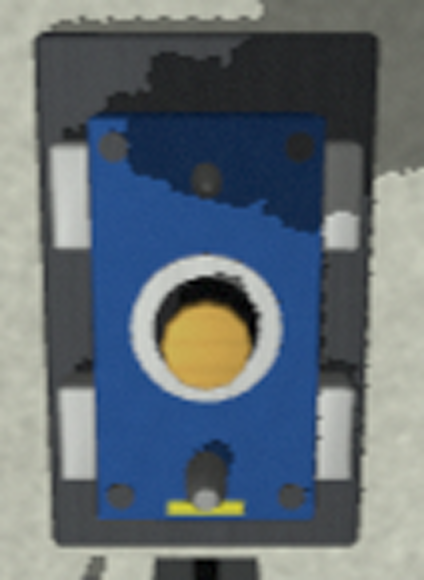

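The plunger at crop (207,345) is back up, with the same offset from its ring as before. Next I move over the cover with the hand open.

```bash
python3 -m inch '{"linear":[[0.015,-0.03,0],[0.03,-0.06,0],[0.045,-0.09,0],[0.06,-0.12,0],[0.075,-0.15,0],[0.09,-0.18,0],[0.105,-0.21,0],[0.12,-0.235,0],[0.131,-0.247,0],[0.131,-0.247,0],[0.131,-0.247,0],[0.131,-0.247,0]],"rot":[[0,0,-1],[0,0,-2],[0,0,-3],[0,0,-4],[0,0,-5],[0.1,0.2,-5.3],[0.1,0.2,-5.3],[0.1,0.2,-5.3],[0.1,0.2,-5.3],[0.1,0.2,-5.3],[0.1,0.2,-5.3],[0.1,0.2,-5.3]],"hand":[1,1,1,1,1,1,1,1,1,1,1,1]}'
python3 - <<'E'
from go import *
w=optics.read_camera("wrist"); crop(w,190,90,320,275,3,"pics/w4.png")
go([498.3,-126,235],110.5)
E
```

```text
time: 6.2
tool_pos: [498.4, -125.2, 232.9]
tcp_rot: [[-0.936, -0.351, -0.001], [-0.351, 0.936, -0.0], [0.001, 0.0, -1.0]]
contact_force: [-0.1, -0.5, -0.0]
opening: 85.6
t 6.25 lin [0.0006, -0.0009, -0.0019]
rot [0.01, -0.07, 0.07] q7 122.02464061483523
```

View pics/w4.png

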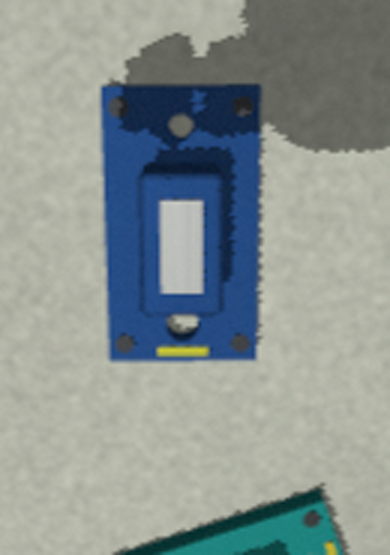

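Run:
```python
from fit import *
from go import go
w=optics.read_camera("wrist")
A=[(102,87,-58,-32,12),(260,84,-58,32,12),(256,358,58,32,12),(110,360,58,-32,12),(181,125,-42,0,12),(183,322,42,0,12)]
B=[(141,175,-28,-16,46),(222,175,-28,16,46),(220,314,28,16,46),(142,314,28,-16,46)]
for L in (A,B,A+B):
    x,e=fit([(w,(190,90),3,L)],[500,-125,.36]);print(x[:2],np.degrees(x[2]),e.tolist())
go([x[0],x[1],20],90+np.degrees(x[2]))
```

```text
[ 498.37274888 -126.00825458] 21.129938864879637 [[-0.6, -0.6], [0.4, -0.1], [0.3, 0.2], [-0.1, -0.0], [0.0, 0.1], [-0.0, 0.7]]
[ 498.80227813 -126.08246312] 20.406646129660714 [[-0.9, -0.9], [0.9, -0.8], [0.8, 1.1], [-0.7, 1.0]]
[ 498.49324012 -126.04272198] 21.05479825769972 [[-0.6, -0.6], [0.4, -0.0], [0.2, 0.3], [-0.2, -0.0], [-0.0, 0.2], [-0.1, 0.8], [-1.1, -0.9], [0.7, -1.2], [1.2, 0.7], [-0.3, 0.9]]
t 6.3 lin [0.0004, -0.001, 0.2132]
rot [-0.0, -0.06, -0.47] q7 122.02944768915607
```

```bash
python3 -m inch '{"linear":[[0,0,0.03],[0,0,0.06],[0,0,0.09],[0,0,0.12],[0,-0.001,0.15],[0,-0.001,0.18],[0,-0.001,0.205],[0,-0.001,0.217],[0,-0.001,0.217],[0,-0.001,0.217]],"rot":[[0,0,-0.4],[0,0,-0.4],[0,0,-0.4],[0,0,-0.4],[0,0,-0.4],[0,0,-0.4],[0,0,-0.4],[0,0,-0.4],[0,0,-0.4],[0,0,-0.4]],"hand":[1,1,1,1,1,1,1,1,1,1]}' 100
python3 - <<'E'
from go import *
w=optics.read_camera("wrist"); crop(w,0,0,512,384,1.5,"pics/w5.png")
go([498.5,-126,17],110.9)
E
```

```text
time: 7.13
tool_pos: [498.9, -125.7, 16.4]
tcp_rot: [[-0.934, -0.359, -0.002], [-0.359, 0.934, -0.0], [0.002, 0.0, -1.0]]
contact_force: [-0.5, -1.2, -0.3]
opening: 85.2
t 7.1833 lin [0.001, 0.0002, 0.0001]
rot [-0.02, -0.02, 0.1] q7 132.4123076402531
```

View pics/w5.png

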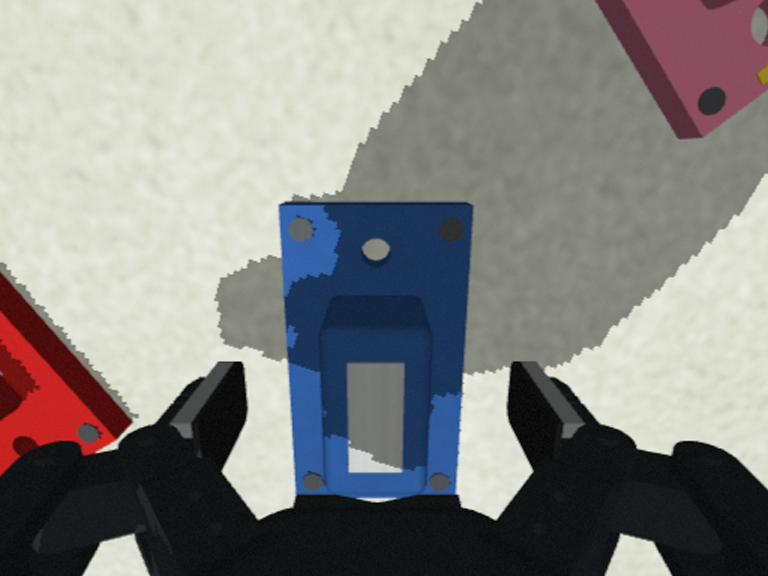

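The tower, between (320,400) and (430,400), is centred between the pads at (243,380) and (510,380). Close with 100 N.

```bash
python3 -m inch '{"linear":[[0,0,0],[0,0,0],[0,0,0],[0,0,0],[0,0,0],[0,0,0],[0,0,0],[0,0,0],[0,0,0],[0,0,0]],"rot":[[0,0,0],[0,0,0],[0,0,0],[0,0,0],[0,0,0],[0,0,0],[0,0,0],[0,0,0],[0,0,0],[0,0,0]],"hand":[0,-0.5,-1,-1,-1,-1,-1,-1,-1,-1]}' 100
python3 - <<'E'
from go import *
w=optics.read_camera("wrist"); crop(w,0,0,512,384,1.5,"pics/w6.png")
E
```

```text
time: 8.02
tool_pos: [499.9, -125.8, 18.0]
tcp_rot: [[-0.934, -0.358, 0.001], [-0.358, 0.934, -0.0], [-0.001, -0.0, -1.0]]
contact_force: [-4.5, 1.5, 18.0]
opening: 30.5
```

View pics/w6.png

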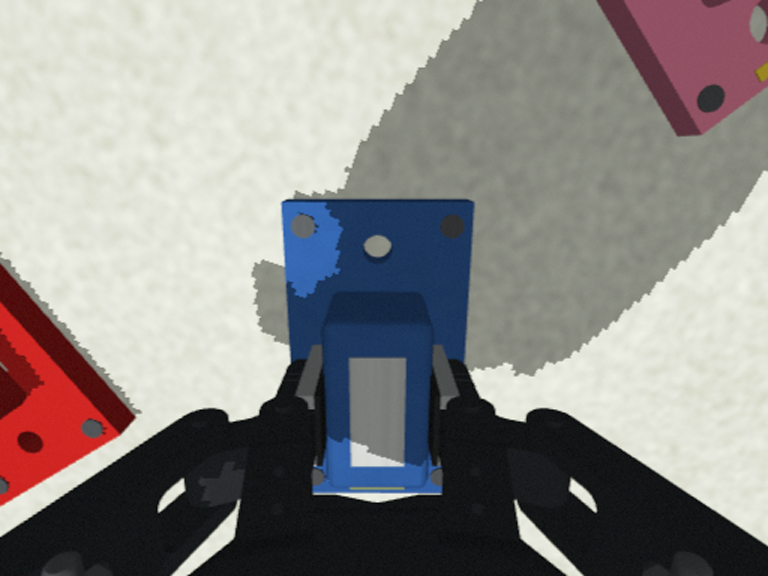

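```bash
python3 -m inch '{"linear":[[0,0,-0.01],[0,0,-0.03],[0,0,-0.055],[0,0,-0.085],[0,0,-0.115],[0,0,-0.14],[0,0,-0.15],[0,0,-0.15],[0,0,-0.15]],"rot":[[0,0,0],[0,0,0],[0,0,0],[0,0,0],[0,0,0],[0,0,0],[0,0,0],[0,0,0],[0,0,0]],"hand":[-1,-1,-1,-1,-1,-1,-1,-1,-1]}'
python3 - <<'E'
from go import *
w=optics.read_camera("wrist"); crop(w,0,0,512,384,1.5,"pics/w7.png")
print(get_obs()["contact_force"],get_obs()["moment"]);go([560,146.8,150],105.14)
E
```

```text
time: 8.82
tool_pos: [499.5, -125.6, 167.8]
tcp_rot: [[-0.933, -0.359, 0.001], [-0.359, 0.933, 0.0], [-0.001, -0.0, -1.0]]
contact_force: [0.5, 1.0, -3.8]
opening: 30.6
[-0.85773046 -0.36397151 -3.19028499] [ 0.02674388  0.03827122 -0.01522671]
t 8.8667 lin [-0.1545, 0.2324, 0.017]
rot [0.01, -0.02, 5.87] q7 125.35033889985291
```

View pics/w7.png

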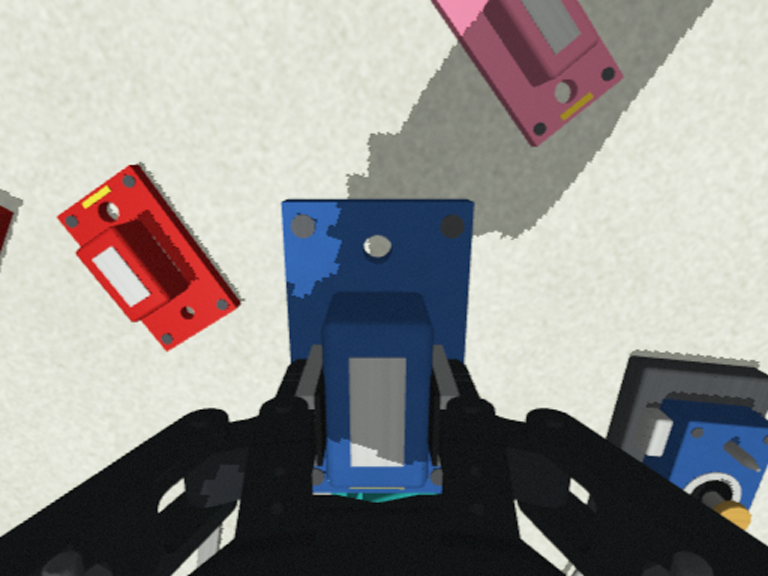

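Run:
```python
from fit import *
w=optics.read_camera("wrist");o=get_obs()
p=o["tool_pos"]
for zb in (p[2]-18,p[2]-16.5,p[2]-19.5):
  L=[(282,201,-58,-32,12+zb),(473,202,-58,32,12+zb),(377,246,-42,0,12+zb),(323,324,-28,-16,46+zb),(434,324,-28,16,46+zb)]
  x,e=fit([(w,(0,0),1.5,L)],[500,-125,.36])
  y=np.degrees(np.arctan2(o["tcp_rot"][1,1],o["tcp_rot"][0,1]))-90
  print(zb,x[:2],"yaw",np.degrees(x[2]),"tool yaw",y,"cover in tool",(o["tcp_rot"].T@np.r_[x[:2]-p[:2],0])[:2],e.tolist())
```

```text
148.63216803056358 [ 497.7602352  -126.05020361] yaw 20.865188011232657 tool yaw 21.003259366740593 cover in tool [ 1.23923219 -0.01108496] [[-0.9, 0.1], [1.0, -0.2], [0.3, 2.1], [-2.4, -0.4], [1.0, -0.2]]
150.13216803056358 [ 497.40906032 -126.22007182] yaw 20.876137214892655 tool yaw 21.003259366740593 cover in tool [ 1.6279591  -0.04379866] [[-1.7, -0.4], [1.6, -0.7], [0.2, 1.9], [-3.0, 0.0], [1.4, 0.3]]
147.13216803056358 [ 498.05009165 -125.86215136] yaw 20.914284105161727 tool yaw 21.003259366740593 cover in tool [0.90123211 0.06058245] [[-0.2, 0.5], [0.3, 0.2], [0.3, 2.1], [-1.8, -0.9], [0.6, -0.7]]
```

The cover is held in the same place as before the lift, with no slip. Its centre sits about 1.1 mm behind the TCP along x. Next I carry it over the lower half.

```bash
python3 - <<'E'
from go import *
go([561.1,147.2,140],105.2)
E
python3 -m inch '{"linear":[[-0.01,0.015,0],[-0.03,0.04,0],[-0.045,0.065,0],[-0.06,0.09,0],[-0.08,0.12,0],[-0.1,0.15,0],[-0.12,0.18,0],[-0.14,0.21,0],[-0.15,0.225,0],[-0.156,0.232,0.015],[-0.156,0.232,0.027],[-0.156,0.232,0.027],[-0.156,0.232,0.027],[-0.156,0.232,0.027]],"rot":[[0,0,0.5],[0,0,1],[0,0,1.5],[0,0,2],[0,0,2.5],[0,0,3],[0,0,3.5],[0,0,4],[0,0,4.5],[0,0,5],[0,0,5.8],[0,0,5.8],[0,0,5.8],[0,0,5.8]],"hand":[-1,-1,-1,-1,-1,-1,-1,-1,-1,-1,-1,-1,-1,-1]}'
python3 - <<'E'
from go import *
w=optics.read_camera("wrist"); crop(w,0,0,512,384,1.5,"pics/w8.png")
s=optics.read_camera("scene");crop(s,250,150,340,255,6,"pics/s8.png")
go([561.1,147.2,140],105.2)
E
```

```text
t 8.9167 lin [-0.1559, 0.2324, 0.0265]
rot [0.02, -0.07, 5.8] q7 125.34803513197745
time: 10.08
tool_pos: [561.1, 145.5, 139.3]
tcp_rot: [[-0.965, -0.261, -0.002], [-0.261, 0.965, -0.001], [0.002, -0.0, -1.0]]
contact_force: [0.6, -0.8, -2.9]
opening: 30.3
t 10.1833 lin [0.0002, 0.0013, 0.0]
rot [0.02, -0.04, -0.06] q7 91.853283734332
```

View pics/w8.png

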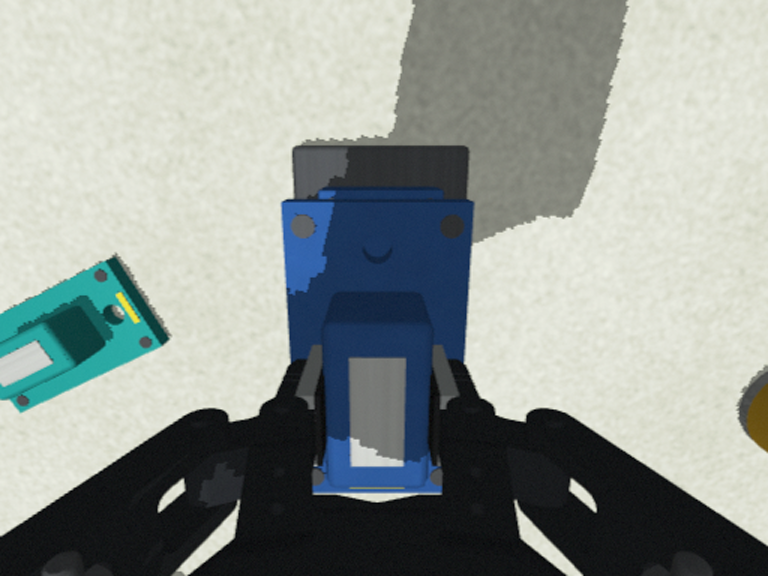

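View pics/s8.png

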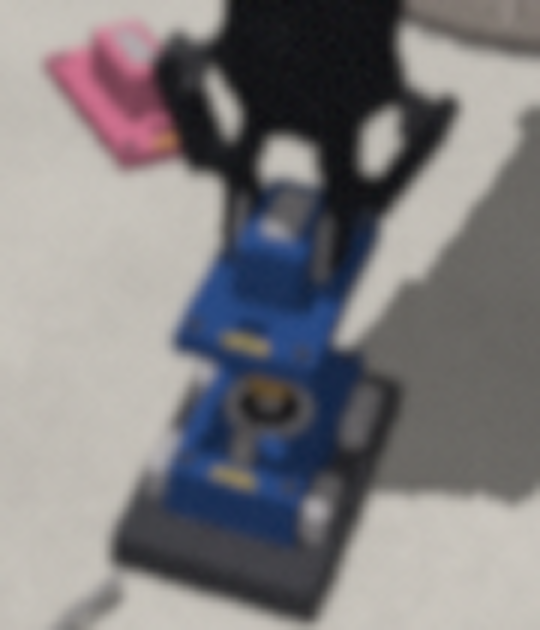

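The wrist view shows the cover's rear edge (centre x about 377) a little to the left of the lower half's (about 381). That agrees with the 1.3 mm y correction. The yellow marks are at the same end. I'll correct and go to just above the dowel tips.

```bash
python3 -m inch '{"linear":[[0,0.0014,0.01],[0,0.0014,0.025],[0,0.0014,0.036],[0,0.0014,0.038],[0,0.0014,0.038],[0,0.0014,0.038]],"rot":[[0,0,0],[0,0,0],[0,0,0],[0,0,0],[0,0,0],[0,0,0]],"hand":[-1,-1,-1,-1,-1,-1]}'
python3 - <<'E'
from go import *
w=optics.read_camera("wrist"); crop(w,160,80,350,230,4,"pics/w9.png")
s=optics.read_camera("scene");crop(s,250,150,340,255,6,"pics/s9.png")
t=optics.read_camera("top");crop(t,170,140,260,230,6,"pics/t9.png")
go([561.1,147.2,140],105.2)
E
```

```text
time: 10.68
tool_pos: [561.3, 147.3, 102.1]
tcp_rot: [[-0.965, -0.261, -0.001], [-0.261, 0.965, -0.0], [0.001, 0.0, -1.0]]
contact_force: [-0.2, 0.4, -2.9]
opening: 30.6
t 10.8333 lin [0.0005, -0.0001, -0.0374]
rot [0.02, 0.01, -0.06] q7 92.73543412427564
```

View pics/w9.png

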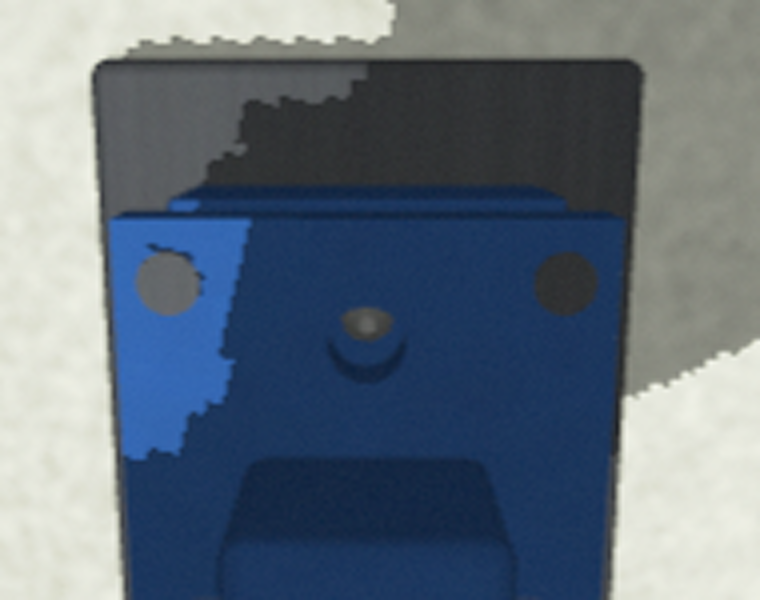

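View pics/s9.png

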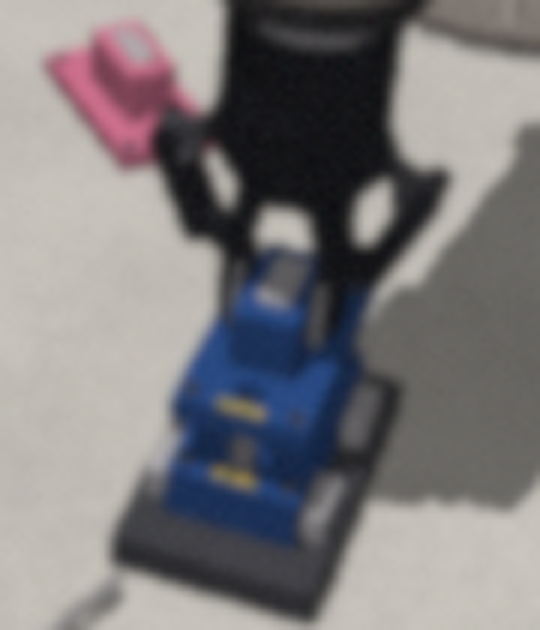

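Run:
```python
from h import *
w=optics.read_camera("wrist")
px=lambda a,b:((a+.5)/4-.5+160,(b+.5)/4-.5+80)
u=np.array([np.cos(np.radians(15.1)),np.sin(np.radians(15.1))]);v=np.array([-u[1],u[0]])
c=np.array([560,147])
for n,p,z in(("tip",px(366,324),78),("rimtop",px(367,383),96.1),("rimbot",px(367,368),84.1),("lower edge",px(367,186),54),("cover edge",px(367,219),96.1)):
    q=back(w,p,z)[0][:2]-c; print(n,q@u,q@v)
```

```text
tip -41.13993908872876 -0.23176794705816992
rimtop -36.781896254148606 -0.10887036464441319
rimbot -36.08591802460905 -0.08999115829941035
lower edge -58.74897381679878 -0.08233127678478433
cover edge -57.64001684133547 -0.14279143710701303
```

Seen through the narrow hole, the thin dowel's tip at crop (366,324) agrees with the hole to within 1 mm. I'll lower in stages and watch the force.

```bash
python3 -m inch '{"linear":[[0,0,0.003],[0,0,0.006],[0,0,0.009],[0,0,0.012],[0,0,0.014],[0,0,0.014],[0,0,0.014]],"rot":[[0,0,0],[0,0,0],[0,0,0],[0,0,0],[0,0,0],[0,0,0],[0,0,0]],"hand":[-1,-1,-1,-1,-1,-1,-1]}'
python3 - <<'E'
from go import *
w=optics.read_camera("wrist"); crop(w,160,80,350,230,4,"pics/w10.png")
E
```

```text
time: 11.47
tool_pos: [561.4, 147.4, 88.3]
tcp_rot: [[-0.965, -0.261, -0.0], [-0.261, 0.965, 0.0], [0.0, 0.0, -1.0]]
contact_force: [0.2, -0.4, -2.6]
opening: 30.4
```

View pics/w10.png

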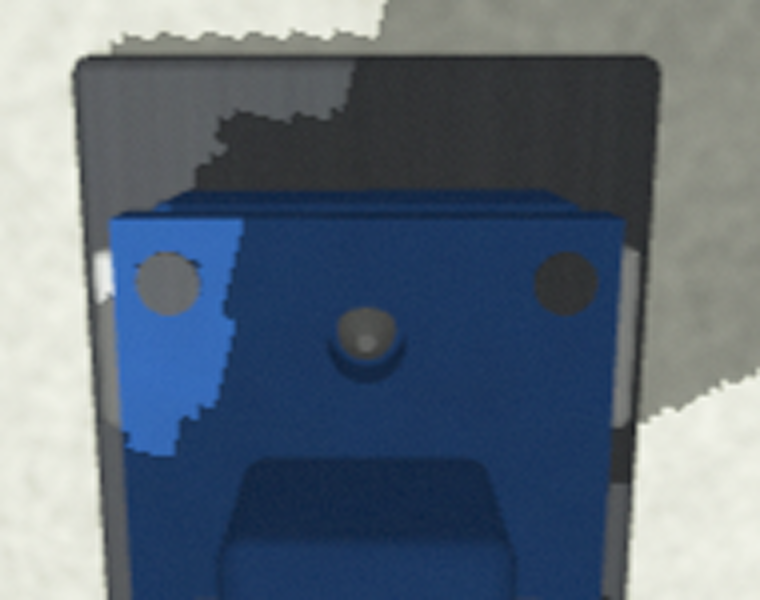

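The thin dowel is entering the hole at crop (366,340), with no contact force.

```bash
python3 -m inch '{"linear":[[0,0,0.003],[0,0,0.006],[0,0,0.009],[0,0,0.011],[0,0,0.013],[0,0,0.013],[0,0,0.013]],"rot":[[0,0,0],[0,0,0],[0,0,0],[0,0,0],[0,0,0],[0,0,0],[0,0,0]],"hand":[-1,-1,-1,-1,-1,-1,-1]}' 110
python3 - <<'E'
from go import *
w=optics.read_camera("wrist"); crop(w,160,80,350,230,4,"pics/w11.png")
E
```

```text
time: 12.1
tool_pos: [561.7, 147.5, 75.6]
tcp_rot: [[-0.965, -0.261, 0.0], [-0.261, 0.965, 0.0], [-0.0, 0.0, -1.0]]
contact_force: [-0.9, 0.5, 3.7]
opening: 30.3
```

View pics/w11.png

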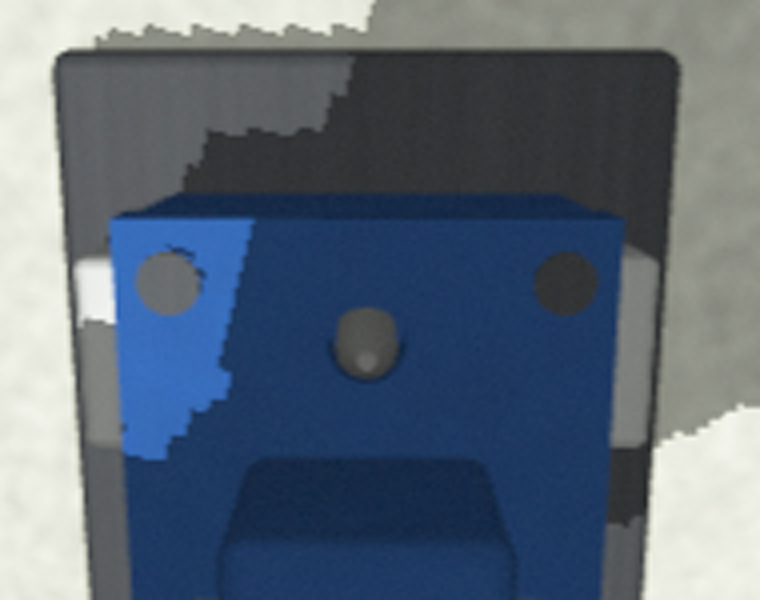

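```bash
python3 -m inch '{"linear":[[0,0,0.001],[0,0,0.002],[0,0,0.003],[0,0,0.004],[0,0,0.0045],[0,0,0.0045],[0,0,0.0045]],"rot":[[0,0,0],[0,0,0],[0,0,0],[0,0,0],[0,0,0],[0,0,0],[0,0,0]],"hand":[-1,-1,-1,-1,-1,-1,-1]}'
```

```text
time: 12.73
tool_pos: [561.7, 147.5, 72.1]
tcp_rot: [[-0.965, -0.261, 0.0], [-0.261, 0.965, 0.001], [-0.001, 0.001, -1.0]]
contact_force: [-7.3, -1.4, 22.3]
opening: 30.2
```

```bash
python3 -m inch '{"linear":[[0,0,0.0013],[0,0,0.0014],[0,0,0.0014],[0,0,0.0014],[0,0,0.0014],[0,0,0.0014]],"rot":[[0,0,0],[0,0,0],[0,0,0],[0,0,0],[0,0,0],[0,0,0]],"hand":[-1,-1,-1,-1,-1,-1]}'
python3 - <<'E'
from go import *
w=optics.read_camera("wrist"); crop(w,160,80,350,230,4,"pics/w12.png")
s=optics.read_camera("scene");crop(s,250,150,340,255,6,"pics/s12.png")
t=optics.read_camera("top");crop(t,0,0,512,384,1.5,"pics/t12.png")
o=get_obs();print(o["tool_pos"],o["contact_force"],o["moment"],o["opening"])
E
```

```text
time: 13.23
tool_pos: [561.7, 147.5, 72.1]
tcp_rot: [[-0.965, -0.261, 0.0], [-0.261, 0.965, 0.002], [-0.001, 0.001, -1.0]]
contact_force: [-11.3, -2.2, 32.3]
opening: 30.9
[561.71827144 147.5211736   72.08377761] [-11.5739719   -2.36456519  33.12083792] [-0.88212426  2.45703956  0.03781572] 30.128304045763073
```

View pics/w12.png

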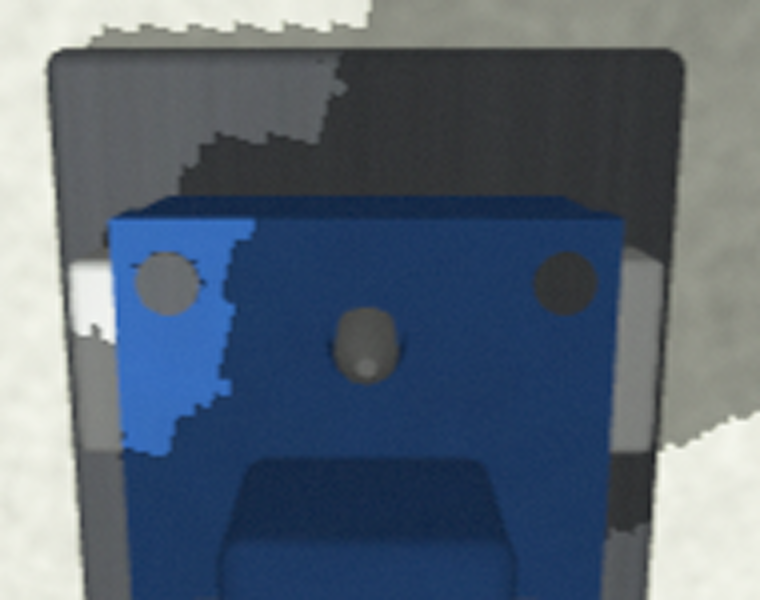

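View pics/s12.png

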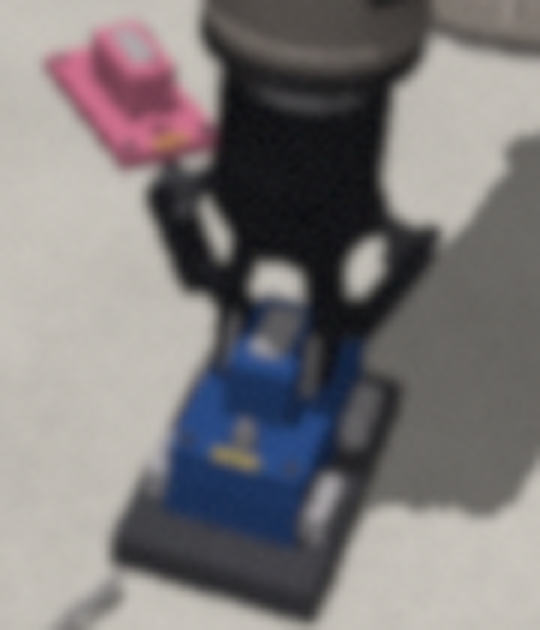

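View pics/t12.png

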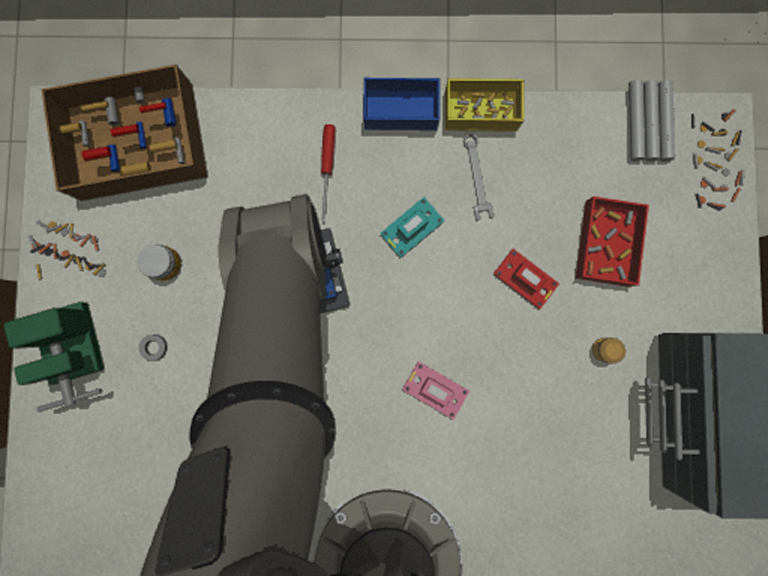

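Run:
```python
from station import ticket,get_obs
o=get_obs();print(o["time"],o["contact_force"],o["opening"]); print(ticket.sign_off())
```

```text
13.3833 [-11.5739719   -2.36456519  33.12083792] 30.128304045763073
the job is handed in; nothing more can be done
None
```

The latch spring is tested and the cover is pressed shut on the lower half. I handed the job in at 13.4 s with the arm still gripping and holding it down.

- **Spring test:** I pressed the plunger to its stop with closed fingers (36 N at z = 61.8 mm; the stop should be at 62 mm). I then released it, and a picture showed it fully back up.
- **Cover:** I gripped the blue cover by its tower at 100 N and set it on the dowels with the yellow marks at the same end. I raised the grip to 110 N on the way down and pushed until it stopped.
- **Shut check:** Increasing the push from 22 to 33 N moved it no further (TCP z stayed at 72.1 mm). No gap shows in the scene or wrist views.
- **Other things:** Everything else looks unmoved in the last top view.
- **Disagreements:** My first rough fit from the scene camera was about 8–11 mm off the top-camera fit, so I used the top and wrist cameras instead. About 11 N of sideways force remained in the final hold.

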